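# Hold the gearbox inspection hatch at the marked opening

### The job

On the green gearbox, turn the brass turn-button until its red nose points at the green dot, so that it lets the hatch go; then lift the hinged inspection hatch until it is in line with the orange clip on the quadrant beside it, and finish while still holding it steady there with the gripper (it falls shut if let go). Leave the turn-button pointing at the dot, and do not shift the orange clip or any of the things lying round the gearbox.

Things in the scene. Friction and masses are not known exactly. Their poses are not given: they have to be found in the camera images.
- gearbox: green gearbox casing fixed to the bench, an open-topped box 220 x 200 x 105 mm (x, y, z), the hatch being its lid. Origin: centre of its underside, on the bench. Its x axis points from its front (turn-button side, near the robot) to its hinge side, y to its left (quadrant side), z up. Place and yaw vary. A 26 mm shaft stub juts from its -y side to y = -157 mm, 55 mm up
- hatch_hinge (a point): point on the hinge line of the hatch, at its middle: 110 mm behind the gearbox origin (its +x) and 105.5 mm up. The hinge line runs along the gearbox's y. The point turns with the hatch: its x axis lies in the plane of the hatch and points from the grip end to the hinge
- hatch_grip (a point): centre of the hatch's black T-handle: a round crossbar 22 mm thick, 36 mm long, parallel to the hinge line, on a 14 mm stem near the hatch's front edge. In the hatch's frame (origin hatch_hinge) it lies at x = -180, y = 0, z = +45 mm, 37 mm above the hatch's top face. Pinched across its flat ends (36 mm, along the hinge line) it can turn between the fingers while the tool stays vertical
- hatch (a joint): opening of the hatch (a plate 220 x 200 x 8 mm, about 0.4 to 0.8 kg) in rad: 0 shut and level; grows as the front edge rises towards +z and swings back towards the hinge; up to 1.3. A free hinge: it falls shut when let go. While the nose of the turn-button lies over its front edge it cannot open
- clip (a joint): angle of the orange clip on the aluminium quadrant, in rad, on the same scale as hatch: the hatch is in line with the clip when both values are equal. Differs each time, 0.5 to 0.95; stays by stiff friction, not to be moved
- clip_centre (a point): centre of the orange clip (50 x 24 x 12 mm) on the quadrant, 137 mm to the left (+y) of the gearbox's middle plane; 220 mm from the hinge line and 4 mm above the underside plane of a hatch in line with it. Its x axis points along the clip towards the hinge line
- latch (a joint): angle of the brass turn-button about its upright pivot, in rad: 0 with the red nose pointing straight at the hatch (gearbox +x), growing counter-clockwise seen from above; at 1.2 the nose points at the green dot. Turns from -0.5 to 1.6, starts between -0.2 and 0.35; stays where it is left (stiff, 0.08 N m)
- latch_grip (a point): middle of the upright brass wing of the turn-button, on its pivot axis, 139.5 mm above the bench (x = -142, y = -45 mm from the gearbox origin). The wing is 36 mm long along the nose, 14 mm thick, 30 mm high (top at 154.5 mm), on the 14 mm wide nose bar (116.5 to 124.5 mm high). The lug below is at 111.5 mm. Its x axis points along the nose
- latch_nose (a point): tip of the red nose of the turn-button, 48 mm from its pivot axis; it reaches 16 mm over the front edge of the hatch at joint value 0
- green_mark (a point): centre of the green dot (18 mm across) on the lug, 62 mm from the pivot of the turn-button
- wrench: open-ended steel wrench lying on the bench left of the gearbox, bystander; origin in its underside
- flange: dark iron pipe flange, 96 mm across, 45 mm high, right of the gearbox, bystander; origin: centre of its underside
- bearing: steel bearing ring, 62 mm across, 18 mm high, right of the gearbox near its front, bystander; origin: centre of its underside
- oiler: yellow oil bottle, 56 mm across, 130 mm high, right of the gearbox at the back, bystander; origin: centre of its underside
- jar: amber glass jar, 68 mm across, 75 mm high, left of the gearbox at the back, bystander; origin: centre of its underside
- elbow: steel pipe elbow, arms about 52 mm long, 40 mm high, left of the gearbox near its front, bystander; origin under its bend, on the bench

How it is judged:
By the outcome, as a careful person would: the job done as asked, in the order asked, and still so for the second after the job is handed in, while the arm keeps its last pose, push and grip.
It also fails if it takes over 54 s, if anything falls off the work surface, if the arm or the gripper's body presses on something with over 40 N, if the wrist force passes 120 N, or if a joint passes its speed limit or range.

### The arm

A 7-joint arm with a two-finger parallel gripper is mounted at the origin on the work surface. World frame = base frame: x ahead of the robot, y to its left, z up, the work surface at z = 0. Lengths are in m, angles in rad, forces in N, time in s.
With the tool pointing down it reaches from about 0.425 to 0.825 m from the base axis. Payload 3.6 kg.
Tool frame: the origin (TCP) lies between the finger pads; the fingertips stand robot.tcp_to_tips ahead of it and the grasp point (between the pads) lies 5 mm behind it (robot.tcp_to_tips is the distance from the TCP to the fingertips, in m); z points along the fingers, y is the line along which they close (so a half turn about z gives the same grasp; the last joint's range is limited). The gripper opens to 85 mm and grips with 20 to 120 N. Pads are 22 mm wide; open, the fingers measure 114 mm over their backs; the gripper's body (76 mm by 85 mm) begins 54 mm behind the grasp point. The pads swing forward as they close: fully open they stand 13 mm farther back than shut.
Start: joints at [-1.23, 0.615, -0.013, 1.423, 0.008, 1.103, -0.04], TCP at [0.234, 0.607, 0.245] pointing down, gripper open.
Joint ranges: [-3.12, 3.12], [-0.3, 2.06], [-1.34, 1.32], [0.26, 2.42], [-1.36, 4.5], [0.01, 1.98], [-2.84, 2.84]. Speed limits (rad/s): [2.79, 2.79, 3.14, 3.14, 3.14, 3.14, 3.14].

### API

Orientations are given as a 3x3 rotation matrix whose columns are the frame's x, y, z axes.
In Python, from station import state, optics, robot, spotter gives the robot as it stands.
- The arm moves only by the shell command python3 -m handwheel 'ROWS' [OPENING] [FORCE]. ROWS is a JSON object whose one key "increments" holds a list that holds one entry, the list of rows, each a list of 4 numbers: the shift along the tool's x, y, z in units of 30 mm (1.0 is 30 mm), then the turn about the tool's z in units of 8 degrees (1.0 is 8 degrees). A call has 1 to 8 rows; each row is the pose to reach, as a shift and turn from the pose commanded when the call began, along the tool's axes at that moment; what a row does not reach only later rows make up. A row lasts 1/8 s, in which the tool goes at most 62.5 mm and 10.7 degrees, less where a joint would pass 70% of its speed; a pose out of reach is approached as far as the arm can. A call with a gripper value outside its range is refused whole. OPENING is the closure, from -1 (fully open) to 1 (shut), set as the call begins (- or left out, the last holds). The fingers move at their own pace and stop on an object; FORCE is the grip in N (left out, the last holds). Time passes only in rows, so rows that repeat a pose let the fingers close. It gives the time, the measured TCP pose, the force, the opening and the grip force at its end, in the units of the state.
- state(): the state, without advancing time (a new reading comes with each control period).
- optics.capture(name): name is "side" or "top"; returns (picture, depth): 400x640x3 uint8, red, green, blue; 400x640 float32, m along the optical axis (not along the pixel's ray), 0 where there is no reading.
- optics.camera_model(name): a dict with "fx", "fy", "cx", "cy" (pixels), "k1" (the pictures are not rectified: a ray, as slopes to the right and down, at radius r is drawn at 1 + k1 r^2 times it, then the intrinsics apply), "T" (4x4, takes a point from camera to world coordinates). Camera axes: x right, y up, looking along -z (the intrinsics and any distortion apply to the point x, -y, -z); pixel columns grow to the right and rows downward; lengths in m; the calibration is good to about 2 mm. A picture is of the moment at which its call begins. camera_model takes no time and is no camera call.
- robot.job_done(): hands the job in; it is judged then, once.
Trained networks look in the newest picture that a camera, given by its name, has taken for a name from the list of things; names that differ only in an ending like _2 or _b are one class to them, and where a whole thing is asked for, a point or a joint stands for the part that bears it (a point fixed in the world has none). Each returns a list of dicts, best first, with "score" (0 to 1); they miss things now and then, are a little off and sometimes report something else, mostly with a low value. They report only what shows in the picture. A call takes as long as a camera call.
- spotter.masks_of(camera, thing): "region" (400x640 bool, what is visible of it) and "location" ([column, row] in pixels, amid what is visible of it).
The state is a dict: "time_s": time; "joint_positions": joint angles; "joint_vel": joint speeds; "joint_torque": joint torques, N m; "position": TCP position; "tool_rot": TCP orientation; "contact_force": force on the tool from outside, world axes, zero at the start; "moment": the same for the moment, N m; "opening": finger opening in m; "grip_force": force on a finger pad.
Only numpy, scipy, OpenCV 4.12 (cv2) and the standard library are available. Lean on these libraries where they do the work, as an engineer would, in place of code of your own. Each camera call takes 0.05 s, during which the arm holds its last target. There are 200 camera calls.

## Working session

There is one attempt and no reset: what is moved stays moved. The work goes in short steps, Python scripts to look and compute and a shell command to move; the robot and the scene stay as the last step left them, time stands still between calls to the robot, and variables do not carry over. Pictures are saved under pics/ and viewed, at most 10 in all, crops included, and the job is handed in when it is done.

```bash
ls; mkdir -p pics; cat > h.py <<'E'
import numpy as np, cv2
from station import state, optics, robot, spotter
def px2w(cam,u,v,d):
    m=optics.camera_model(cam); x=(u-m["cx"])/m["fx"]; y=(v-m["cy"])/m["fy"]
    rd=np.hypot(x,y); r=rd
    for _ in range(20): r=rd/(1+m["k1"]*r*r)
    s=r/rd if rd.__class__ is float and rd>0 else np.where(rd>0,r/np.maximum(rd,1e-12),1)
    x=x*s;y=y*s
    p=np.stack([x*d,-y*d,-d*np.ones_like(x),np.ones_like(x)],-1)
    return (p@np.array(m["T"]).T)[...,:3]
def w2px(cam,P):
    m=optics.camera_model(cam); P=np.atleast_2d(P)
    p=np.c_[P,np.ones(len(P))]@np.linalg.inv(np.array(m["T"])).T
    x=p[:,0]/-p[:,2]; y=-p[:,1]/-p[:,2]; f=1+m["k1"]*(x*x+y*y)
    return np.c_[m["fx"]*x*f+m["cx"],m["fy"]*y*f+m["cy"]]
def save(cam,name):
    im,d=optics.capture(cam); cv2.imwrite("pics/"+name,im[:,:,::-1]); return im,d
def cloud(cam,d,reg):
    v,u=np.nonzero(reg&(d>0)); return px2w(cam,u.astype(float),v.astype(float),d[v,u].astype(float))
E
python3 - <<'E'
from h import *
print(robot.tcp_to_tips, state()["tool_rot"],state()["opening"])
ims=[]
for c in ("side","top"):
    m=optics.camera_model(c);print(c,np.round(m["T"],3).tolist(),m["fx"],m["k1"])
    im,d=save(c,c+"0.png")
    np.save(c+"0.npy",d)
    for t in ("gearbox","hatch","hatch_grip","clip_centre","latch_grip","latch_nose","green_mark"):
        for r in spotter.masks_of(c,t)[:2]:
            P=cloud(c,d,r["region"])
            print(t,round(r["score"],2),np.round(r["location"]),r["region"].sum(),np.round(np.median(P,0),4) if len(P) else None, np.round(np.percentile(P,[2,98],axis=0),3).tolist() if len(P) else None)
E
```

```text
pics
0.014 [[-9.33146275e-01  3.59495818e-01 -8.86975096e-04]
 [ 3.59496911e-01  9.33143297e-01 -2.35772498e-03]
 [-1.99174020e-05 -2.51896709e-03 -9.99996827e-01]] 0.08553868517206642
side [[0.964, 0.199, -0.176, 0.431], [-0.266, 0.749, -0.607, -0.548], [0.011, 0.632, 0.775, 0.861], [0.0, 0.0, 0.0, 1.0]] 435.58691193007814 -0.03675734471987071
gearbox 0.65 [312. 207.] 13592 [0.5857 0.0356 0.1125] [[0.466, -0.058, 0.005], [0.737, 0.226, 0.277]]
hatch 0.68 [321. 196.] 6877 [0.6083 0.0571 0.1133] [[0.494, -0.042, 0.108], [0.728, 0.177, 0.153]]
hatch_grip 0.61 [321. 198.] 6963 [0.6069 0.057  0.1132] [[0.493, -0.043, 0.105], [0.726, 0.181, 0.152]]
hatch_grip 0.6 [266. 156.] 243 [0.5298 0.3176 0.0062] [[0.512, 0.254, -0.001], [0.547, 0.387, 0.01]]
clip_centre 0.54 [264. 126.] 220 [0.5119 0.1767 0.2403] [[0.487, 0.166, 0.137], [0.637, 0.228, 0.257]]
latch_grip 0.75 [279. 225.] 325 [ 0.4951 -0.0162  0.1373] [[0.474, -0.028, 0.116], [0.527, 0.011, 0.155]]
latch_nose 0.74 [280. 224.] 344 [ 0.4956 -0.0155  0.1354] [[0.474, -0.028, 0.112], [0.529, 0.014, 0.155]]
latch_nose 0.34 [312. 207.] 1325
[... 458 characters left out ...]
] 14547 [0.584  0.0689 0.1142] [[0.465, -0.052, 0.011], [0.721, 0.21, 0.256]]
hatch 0.55 [320. 186.] 10555 [0.6083 0.0715 0.1145] [[0.493, -0.037, 0.11], [0.726, 0.176, 0.125]]
hatch_grip 0.79 [323. 188.] 10313 [0.6081 0.0709 0.1146] [[0.494, -0.037, 0.11], [0.725, 0.175, 0.15]]
latch_grip 0.57 [318. 185.] 10467 [0.6076 0.0707 0.1145] [[0.493, -0.038, 0.11], [0.725, 0.175, 0.127]]
latch_grip 0.52 [359. 238.] 250 [ 0.4972 -0.0086  0.1499] [[0.476, -0.026, 0.119], [0.528, 0.011, 0.158]]
latch_nose 0.66 [355. 234.] 276 [ 0.4968 -0.0087  0.1467] [[0.474, -0.026, 0.118], [0.528, 0.011, 0.158]]
green_mark 0.69 [322. 198.] 14466 [0.5843 0.0685 0.1142] [[0.465, -0.052, 0.012], [0.721, 0.209, 0.256]]
```

View pics/side0.png

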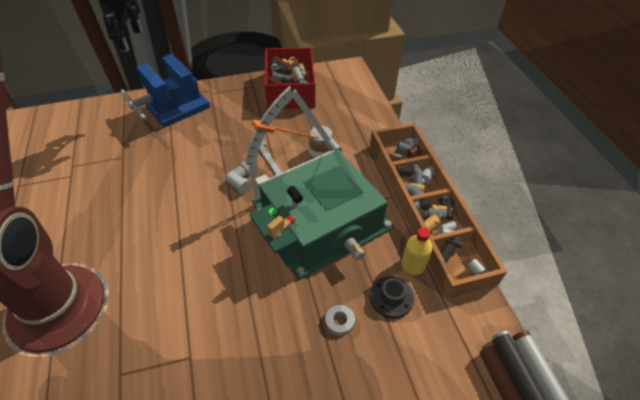

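View pics/top0.png

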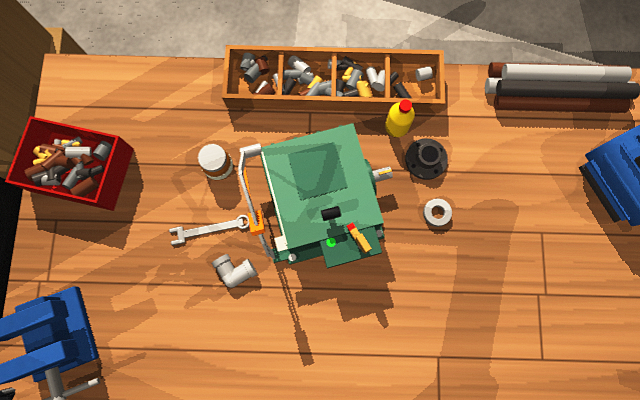

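```bash
cat > fit.py <<'E'
from h import *
G={}
for c in ("side","top"):
    im=cv2.imread(f"pics/{c}0.png")[:,:,::-1].astype(int); d=np.load(c+"0.npy")
    v,u=np.mgrid[:400,:640].astype(float); P=px2w(c,u,v,d.astype(float))
    R,Gr,B=im[...,0],im[...,1],im[...,2]
    ok=(d>0)&(abs(P[...,2]-.114)<.004)&(abs(P[...,0]-.6)<.17)&(abs(P[...,1]-.07)<.17)&(Gr>R+8)
    n,l,s,_=cv2.connectedComponentsWithStats(ok.astype(np.uint8)); k=1+np.argmax(s[1:,4]); ok=l==k
    rect=cv2.minAreaRect((P[ok][:,:2]*1000).astype(np.float32)); print(c,rect,P[ok][:,2].mean())
    # black handle, brass wing, red nose, green dot, orange clip
    near=(d>0)&(abs(P[...,0]-.58)<.2)&(abs(P[...,1]-.1)<.2)
    hsv=cv2.cvtColor(im.astype(np.uint8),cv2.COLOR_RGB2HSV); H,S,V=[hsv[...,i] for i in range(3)]
    for n_,mk in dict(handle=(V<55)&(P[...,2]>.135)&(abs(P[...,0]-.54)<.06)&(abs(P[...,1]-.06)<.05),
        wing=(H>10)&(H<28)&(S>90)&(P[...,2]>.146)&(P[...,0]<.53)&(abs(P[...,1])<.05),
        nose=((H<8)|(H>172))&(S>130)&(P[...,2]>.11)&(P[...,0]<.55)&(abs(P[...,1])<.06),
        dot=(H>50)&(H<70)&(S>200)&(V>120)&(P[...,2]>.1)&(P[...,0]<.52),
        clip=(H>5)&(H<22)&(S>190)&(P[...,2]>.1)&(P[...,1]>.14)).items():
        q=P[near&mk]
        if len(q)>2: print(n_,len(q),np.round(q.mean(0),4),np.round(q.min(0),3),np.round(q.max(0),3))
E
python3 fit.py
python3 -c "
import cv2,numpy as np
a=cv2.imread('pics/side0.png')[70:270,210:400];b=cv2.imread('pics/top0.png')[120:280,220:400]
cv2.imwrite('pics/z0.png',np.hstack([cv2.resize(a,(400,421)),cv2.resize(b,(400,421))]))"
```

```text
side ((585.1005859375, 60.827362060546875), (277.42596435546875, 202.10302734375), 17.140914916992188) 0.11321368661281278
handle 149 [0.5442 0.0434 0.156 ] [0.531 0.029 0.141] [0.559 0.065 0.163]
wing 126 [ 0.4895 -0.0162  0.1527] [ 0.472 -0.029  0.146] [0.507 0.001 0.157]
nose 33 [0.5258 0.0084 0.1227] [0.519 0.001 0.115] [0.531 0.017 0.125]
clip 10 [0.515  0.1719 0.2358] [0.497 0.166 0.226] [0.528 0.178 0.248]
top ((586.2060546875, 60.606109619140625), (277.24163818359375, 201.0836181640625), 17.290307998657227) 0.114182593278851
handle 172 [0.544  0.048  0.1595] [0.531 0.03  0.15 ] [0.56  0.067 0.166]
wing 142 [ 0.4897 -0.0155  0.1546] [ 0.472 -0.03   0.148] [ 0.506 -0.001  0.16 ]
nose 44 [0.5254 0.0082 0.1247] [0.518 0.001 0.112] [0.536 0.015 0.129]
dot 58 [0.4948 0.0463 0.1132] [0.486 0.038 0.11 ] [0.503 0.054 0.117]
clip 311 [0.5238 0.1848 0.2355] [0.486 0.164 0.143] [0.637 0.222 0.291]
```

View pics/z0.png

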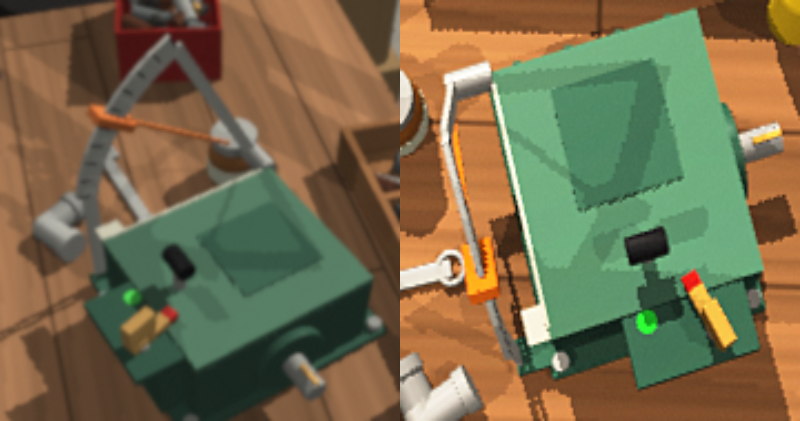

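```bash
cat > fit2.py <<'E'
from h import *
from scipy.optimize import least_squares
yaw=np.radians(17.2); O=np.array([.6127,.069])
def g2w(p): p=np.atleast_2d(p); c,s=np.cos(yaw),np.sin(yaw); return np.c_[O[0]+c*p[:,0]-s*p[:,1],O[1]+s*p[:,0]+c*p[:,1],p[:,2]]
def w2g(P): q=P[...,:2]-O; c,s=np.cos(yaw),np.sin(yaw); return np.stack([c*q[...,0]+s*q[...,1],-s*q[...,0]+c*q[...,1],P[...,2]],-1)
def h2w(p,t): p=np.atleast_2d(p); c,s=np.cos(t),np.sin(t); return g2w(np.c_[.11+c*p[:,0]+s*p[:,2],p[:,1],.1055-s*p[:,0]+c*p[:,2]])
if __name__=="__main__":
  cv=[]
  for c in ("side","top"):
    im=cv2.imread(f"pics/{c}0.png"); d=np.load(c+"0.npy")
    v,u=np.mgrid[:400,:640].astype(float); P=w2g(px2w(c,u,v,d.astype(float)))
    H,S,V=[x.astype(int) for x in cv2.split(cv2.cvtColor(im,cv2.COLOR_BGR2HSV))]
    mk=(d>0)&(H>3)&(H<22)&(S>150)&(P[...,2]>.13)&(abs(P[...,1]-.137)<.02)&(abs(P[...,0])<.2)
    q=P[mk]; r=np.hypot(.11-q[:,0],q[:,2]-.1055); a=np.arctan2(q[:,2]-.1055,.11-q[:,0])
    for lo,hi in((.03,.1),(.1,.19),(.19,.25)):
        k=(r>lo)&(r<hi); print(c,lo,k.sum(),np.round([np.median(a[k]),a[k].std(),q[k,1].mean(),r[k].mean()],3),np.round([r[k].min(),r[k].max()],3) if k.any() else'')
    # handle & residual checks
    for n,p in dict(pivot=[-.142,-.045,.1545],handle=[-.07,0,.1615],clip6=h2w([-.22,.137,.004],.6),clip7=h2w([-.22,.137,.004],.7)).items():
        print(n,np.round(w2px(c,g2w(p) if n in('pivot','handle') else p),1).tolist())
    k=mk; uu=np.c_[u[k],v[k]]; rr=np.hypot(.11-P[k][:,0],P[k][:,2]-.1055); print('clip px',uu[rr>.19].mean(0),'bbox',uu[rr>.19].min(0),uu[rr>.19].max(0))
E
python3 fit2.py
```

```text
side 0.03 20 [0.678 0.017 0.143 0.086] [0.069 0.099]
side 0.1 66 [0.659 0.012 0.142 0.145] [0.101 0.19 ]
side 0.19 161 [0.655 0.017 0.132 0.227] [0.196 0.247]
pivot [[275.3, 221.7]]
handle [[294.6, 190.9]]
clip6 [[261.7, 128.7]]
clip7 [[266.6, 120.3]]
clip px [261.91925466 126.37888199] bbox [251. 119.] [274. 132.]
top 0.03 27 [0.711 0.018 0.141 0.081] [0.056 0.1  ]
top 0.1 28 [0.684 0.15  0.139 0.128] [0.103 0.188]
top 0.19 291 [0.673 0.083 0.136 0.227] [0.195 0.247]
pivot [[363.8, 242.3]]
handle [[330.9, 212.3]]
clip6 [[257.2, 225.1]]
clip7 [[254.0, 216.0]]
clip px [255.92439863 220.93814433] bbox [243. 172.] [265. 235.]
```

```bash
cat > fit3.py <<'E'
from fit2 import *
import sys
tag=sys.argv[1] if len(sys.argv)>1 else "0"
for c in ("side","top"):
    im=cv2.imread(f"pics/{c}{tag}.png"); d=np.load(f"{c}{tag}.npy")
    v,u=np.mgrid[:400,:640].astype(float); P=w2g(px2w(c,u,v,d.astype(float)))
    H,S,V=[x.astype(int) for x in cv2.split(cv2.cvtColor(im,cv2.COLOR_BGR2HSV))]
    r=np.hypot(.11-P[...,0],P[...,2]-.1055)
    mk=(d>0)&(H>3)&(H<22)&(S>140)&(P[...,2]>.18)&(abs(P[...,1]-.137)<.025)&(r>.193)&(r<.25)
    for dy,dz in((.024,.012),(.012,.024)):
        best=[]
        for t in np.arange(.5,.8,.005):
            for off in (-.002,0,.002):
                C=np.array([[-.22+sx*.025,.137+off+sy*dy/2,.004+sz*dz/2] for sx in(-1,1) for sy in(-1,1) for sz in(-1,1)])
                h=cv2.convexHull((w2px(c,h2w(C,t))*16).round().astype(np.int32)).reshape(-1,1,2)
                m=np.zeros((400,640),np.uint8); cv2.fillConvexPoly(m,h,1,shift=4); m=m>0
                best.append(((m&mk).sum()/(m|mk).sum(),round(t,3),off))
        print(c,dy,sorted(best)[-4:])
E
python3 fit3.py
python3 - <<'E'
from fit2 import *
R=np.array(state()["tool_rot"]); p=np.array(state()["position"])
for n,w in dict(way=[.40,.25,.245],latch_above=[*g2w([-.142,-.045,0])[0,:2],.2]).items():
    D=np.array(w)-p; print(n,np.round(w,4),np.round(R.T@D/.03,3))
E
```

```text
side 0.024 [(np.float64(0.6561264822134387), np.float64(0.63), 0.002), (np.float64(0.6561264822134387), np.float64(0.635), 0.002), (np.float64(0.6587301587301587), np.float64(0.63), 0), (np.float64(0.6693548387096774), np.float64(0.625), 0.002)]
side 0.012 [(np.float64(0.5080906148867314), np.float64(0.61), 0), (np.float64(0.50814332247557), np.float64(0.635), 0.002), (np.float64(0.5096774193548387), np.float64(0.635), 0), (np.float64(0.5096774193548387), np.float64(0.65), 0)]
top 0.024 [(np.float64(0.655421686746988), np.float64(0.625), 0), (np.float64(0.655421686746988), np.float64(0.64), 0), (np.float64(0.6570048309178744), np.float64(0.63), 0), (np.float64(0.6618004866180048), np.float64(0.635), 0)]
top 0.012 [(np.float64(0.40198511166253104), np.float64(0.655), 0.002), (np.float64(0.40198511166253104), np.float64(0.66), -0.002), (np.float64(0.4024691358024691), np.float64(0.665), 0), (np.float64(0.40540540540540543), np.float64(0.64), 0.002)]
way [0.4   0.25  0.245] [-9.445 -9.096  0.01 ]
latch_above [ 0.4904 -0.016   0.2   ] [-15.443 -16.287   1.51 ]
```

```bash
python3 -m handwheel '{"increments":[[[-1.3,-1.35,0,-1],[-2.6,-2.7,0,-2],[-3.9,-4,0,-3],[-5.2,-5.4,0,-4],[-6.5,-6.8,0,-5],[-7.8,-8.2,0,-6],[-8.8,-9.35,0,-6.9],[-10.5,-11,0,-6.9]]]}' -1
python3 - <<'E'
from fit2 import *
s=state();R=np.array(s["tool_rot"]); p=np.array(s["position"]);print(s["joint_positions"],s["contact_force"],np.degrees(np.arctan2(R[1,1],R[0,1])))
w=[*g2w([-.142,-.045,0])[0,:2],.2]; print(np.round(R.T@(np.array(w)-p)/.03,3))
E
```

```text
time_s: 1.8
position: [0.4057, 0.1926, 0.2458]
tool_rot: [[-0.826, -0.564, 0.001], [-0.564, 0.826, 0.001], [-0.002, 0.001, -1.0]]
contact_force: [0.6, -0.3, 0.3]
opening: 0.0853
grip_force: 0.0
[-0.32851145  0.31287691 -0.213645    1.96978854  0.0848697   0.8656805
  1.58271179] [ 0.63298695 -0.33626146  0.31880763] 124.31809618449418
[ 1.593 -7.334  1.519]
```

```bash
python3 -m handwheel '{"increments":[[[0.2,-1,0.2,1.3],[0.4,-2,0.4,2.6],[0.6,-3,0.6,3.9],[0.8,-4,0.8,5.2],[1.0,-5,1,6.5],[1.2,-6,1.2,7.8],[1.4,-7,1.4,9.1],[1.6,-7.33,1.5,10.4]]]}'
python3 -m handwheel '{"increments":[[[0,0,0,1.3],[0,0,0,2.6],[0,0,0,3.9],[0,0,0,5.2],[0,0,0,6.5],[0,0,0,7.8],[0,0,0,9.1],[0,0,0,10.4]]]}'
python3 - <<'E'
from fit2 import *
s=state();R=np.array(s["tool_rot"]); p=np.array(s["position"]);print(s["joint_positions"],s["contact_force"],np.degrees(np.arctan2(R[1,1],R[0,1])))
w=[*g2w([-.142,-.045,0])[0,:2],.143-.005]; print(np.round(R.T@(np.array(w)-p)/.03,3))
save("side","side1.png")
E
```

```text
time_s: 2.8
position: [0.4898, -0.0181, 0.2003]
tool_rot: [[-0.648, 0.761, 0.001], [0.761, 0.648, -0.001], [-0.002, 0.0, -1.0]]
contact_force: [-0.3, 0.0, 0.6]
opening: 0.0857
grip_force: 0.0
time_s: 3.8
position: [0.4892, -0.0157, 0.2005]
tool_rot: [[0.677, 0.736, 0.001], [0.736, -0.677, 0.0], [0.001, 0.0, -1.0]]
contact_force: [0.1, 1.1, 0.7]
opening: 0.0853
grip_force: 0.0
[-0.43931637  0.48532267  0.62426907  1.94825907 -0.38061879  0.82547803
 -0.35046145] [0.07029957 1.05265658 0.67865535] -42.58723068504808
[0.016 0.034 2.085]
```

```bash
python3 -m handwheel '{"increments":[[[0,0,0,1],[0,0,0.2,1.66],[0,0,0.7,1.66],[0,0,1.4,1.66],[0,0,2.1,1.66],[0,0,2.1,1.66]]]}' -1
python3 -m handwheel '{"increments":[[[0,0,0,0],[0,0,0,0],[0,0,0,0],[0,0,0,0],[0,0,0,0],[0,0,0,0]]]}' 1 40
python3 -c "
from h import *
s=state();R=np.array(s['tool_rot']);print(s['joint_positions'],np.degrees(np.arctan2(R[1,1],R[0,1])))"
```

```text
time_s: 4.6
position: [0.4877, -0.0156, 0.1357]
tool_rot: [[0.823, 0.567, -0.004], [0.567, -0.823, 0.0], [-0.003, -0.003, -1.0]]
contact_force: [-1.1, 0.1, 0.4]
opening: 0.0852
grip_force: 0.0
time_s: 5.35
position: [0.4885, -0.015, 0.1378]
tool_rot: [[0.824, 0.566, -0.001], [0.566, -0.824, 0.002], [0.0, -0.002, -1.0]]
contact_force: [-1.3, 1.6, 5.8]
opening: 0.0132
grip_force: 42.0
[-0.41605984  0.58824104  0.60771524  2.01691304 -0.52135371  0.69394075
 -0.444474  ] -55.52873071472896
```

```bash
python3 -m handwheel '{"increments":[[[0,0,0,-0.9],[0,0,0,-1.8],[0,0,0,-2.8],[0,0,0,-3.8],[0,0,0,-4.8],[0,0,0,-5.8],[0,0,0,-6.5],[0,0,0,-6.5]]]}'
python3 -c "
from h import *
s=state();R=np.array(s['tool_rot']);print(s['joint_positions'],np.degrees(np.arctan2(R[1,1],R[0,1])),s['moment'])
im,d=save('side','side2.png');im2,d=save('top','top2.png')
a=im[150:270,210:350];b=im2[170:290,300:440]
cv2.imwrite('pics/z2.png',np.hstack([cv2.resize(a,(400,343)),cv2.resize(b,(400,343))])[:,:,::-1])"
```

```text
time_s: 6.35
position: [0.4904, -0.016, 0.1378]
tool_rot: [[0.063, 0.998, 0.003], [0.998, -0.063, -0.0], [-0.0, 0.003, -1.0]]
contact_force: [2.3, 0.7, 1.7]
opening: 0.0138
grip_force: 41.4
[-0.24402677  0.54071298  0.34045347  2.01015796 -0.29429389  0.63396201
  0.2270874 ] -3.5917567219813202 [ 0.03902524 -0.36886149  0.00844303]
```

View pics/z2.png

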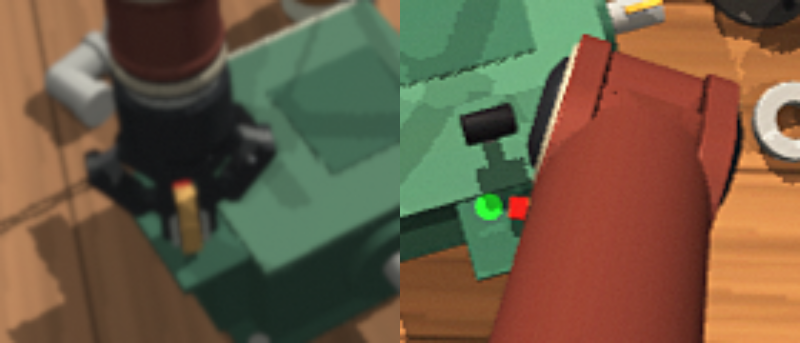

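```bash
python3 -m handwheel '{"increments":[[[0,0,0,0],[0,0,0,0],[0,0,0,0],[0,0,-0.7,0],[0,0,-1.5,0.5],[0,0,-2.2,1.5],[0,0,-2.2,2.8],[0,0,-2.2,4.1]]]}' 0
python3 - <<'E'
from fit2 import *
s=state();R=np.array(s["tool_rot"]); p=np.array(s["position"]);print(s["joint_positions"],np.degrees(np.arctan2(R[1,1],R[0,1])))
w=[*g2w([-.07,0,0])[0,:2],.2]; print(w,np.round(R.T@(np.array(w)-p)/.03,3))
E
```

```text
time_s: 7.45
position: [0.4888, -0.0158, 0.2036]
tool_rot: [[0.598, 0.802, 0.0], [0.802, -0.598, 0.0], [0.0, -0.0, -1.0]]
contact_force: [0.1, 0.7, -0.5]
opening: 0.0426
grip_force: 0.0
[-0.40326956  0.46870515  0.56693268  1.9442672  -0.33781655  0.82275054
 -0.29284119] -36.708097654681
[np.float64(0.545830514651436), np.float64(0.04830043649691674), 0.2] [2.85  0.248 0.12 ]
```

```bash
python3 -m handwheel '{"increments":[[[0.7,0,0,1.2],[1.4,0.1,0,2.4],[2.1,0.2,0,3.6],[2.83,0.25,0,4.5],[2.83,0.25,0,4.5],[2.83,0.25,0,4.5]]]}' -0.7
python3 - <<'E'
from fit2 import *
s=state();R=np.array(s["tool_rot"]); p=np.array(s["position"]);print(s["joint_positions"],np.degrees(np.arctan2(R[1,1],R[0,1])))
w=[*g2w([-.07,0,0])[0,:2],.1505-.005]; print(w,np.round(R.T@(np.array(w)-p)/.03,3))
im,d=save('side','side3.png');im2,d=save('top','top3.png')
a=im[130:270,210:350];b=im2[170:290,300:440]
cv2.imwrite('pics/z3.png',np.hstack([cv2.resize(a,(400,400)),cv2.resize(b,(400,400))])[:,:,::-1])
E
```

```text
time_s: 8.2
position: [0.5445, 0.0471, 0.2031]
tool_rot: [[0.953, 0.304, -0.001], [0.304, -0.953, -0.001], [-0.001, 0.0, -1.0]]
contact_force: [-0.2, -0.1, -0.9]
opening: 0.0728
grip_force: 0.0
[-0.58737936  0.59544046  0.73454463  1.79484525 -0.48279855  0.94102024
 -0.90744763] -72.31103083893781
[np.float64(0.545830514651436), np.float64(0.04830043649691674), 0.1455] [ 0.059 -0.025  1.921]
```

View pics/z3.png

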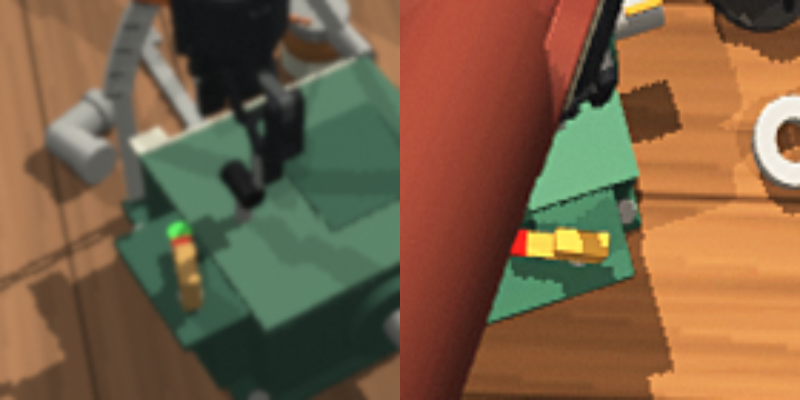

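```bash
python3 -m handwheel '{"increments":[[[0.03,0,0.5,0.06],[0.03,0,1.2,0.06],[0.03,0,1.92,0.06],[0.03,0,1.92,0.06],[0.03,0,1.92,0.06]]]}' 
python3 -m handwheel '{"increments":[[[0,0,0,0],[0,0,0,0],[0,0,0,0],[0,0,0,0],[0,0,0,0]]]}' 1 60
python3 - <<'E'
from fit2 import *
s=state();R=np.array(s["tool_rot"]); p=np.array(s["position"]);print(R,s["joint_positions"])
# arc about hinge from commanded pose
H=np.array([.11,.1055]); g=w2g(p)
print(g)
a,b=-.18,.045
for t in np.linspace(0,.63,9):
    x=.11+np.cos(t)*a+np.sin(t)*b; z=.1055-np.sin(t)*a+np.cos(t)*b
    D=np.array([x+.07,0,z-.1505]); c,s_=np.cos(yaw),np.sin(yaw)
    W=np.array([c*D[0],s_*D[0],D[2]]); print(round(t,3),np.round(R.T@W/.03,3))
E
```

```text
time_s: 8.93
position: [0.5465, 0.0479, 0.146]
tool_rot: [[0.956, 0.295, 0.0], [0.295, -0.956, -0.0], [0.0, 0.0, -1.0]]
contact_force: [-0.3, -0.7, 0.1]
opening: 0.0726
grip_force: 0.0
time_s: 9.55
position: [0.546, 0.0506, 0.1468]
tool_rot: [[0.955, 0.296, -0.0], [0.296, -0.955, 0.005], [0.001, -0.004, -1.0]]
contact_force: [-3.1, 4.1, 6.1]
opening: 0.0353
grip_force: 60.1
[[ 9.55209902e-01  2.95928701e-01 -4.96463514e-04]
 [ 2.95927867e-01 -9.55199646e-01  4.50921300e-03]
 [ 8.60183775e-04 -4.45416230e-03 -9.99989710e-01]] [-0.54971686  0.66579515  0.67489972  1.84959605 -0.55974132  0.8251959
 -0.85619056]
[-0.06916197  0.00218753  0.14681186]
0.0 [0. 0. 0.]
0.079 [ 0.137 -0.002 -0.467]
0.158 [ 0.31  -0.004 -0.922]
0.236 [ 0.519 -0.006 -1.362]
0.315 [ 0.761 -0.008 -1.784]
0.394 [ 1.037 -0.009 -2.186]
0.473 [ 1.342 -0.011 -2.565]
0.551 [ 1.677 -0.013 -2.919]
0.63 [ 2.038 -0.014 -3.245]
```

```bash
python3 -m handwheel '{"increments":[[[0.06,-0.08,-0.23,0],[0.14,-0.08,-0.47,0],[0.31,-0.08,-0.92,0],[0.52,-0.08,-1.36,0],[0.76,-0.08,-1.78,0],[1.04,-0.08,-2.19,0],[1.34,-0.08,-2.57,0],[1.34,-0.08,-2.57,0]]]}'
python3 - <<'E'
from fit2 import *
s=state();print(s["grip_force"],s["joint_positions"]);p=np.array(s["position"])+[0,0,.005]; g=w2g(p); print(g, np.arctan2(g[2]-.1055,.11-g[0])-np.arctan2(.045,.18), np.hypot(g[2]-.1055,.11-g[0])-np.hypot(.18,.045))
im,d=save('side','side4.png')
cv2.imwrite('pics/z4.png',cv2.resize(im[70:270,190:400],(800,600))[:,:,::-1])
E
```

```text
time_s: 10.55
position: [0.5842, 0.0625, 0.2233]
tool_rot: [[0.956, 0.295, 0.0], [0.295, -0.956, -0.0], [0.0, 0.0, -1.0]]
contact_force: [2.1, -1.3, -9.5]
opening: 0.035
grip_force: 61.5
61.47020101547241 [-0.58322848  0.63309847  0.7405106   1.65658818 -0.4803158   1.04220515
 -0.96267666]
[-0.02919139  0.00220319  0.22828649] 0.47788173483066043 6.941843037680528e-05
```

View pics/z4.png

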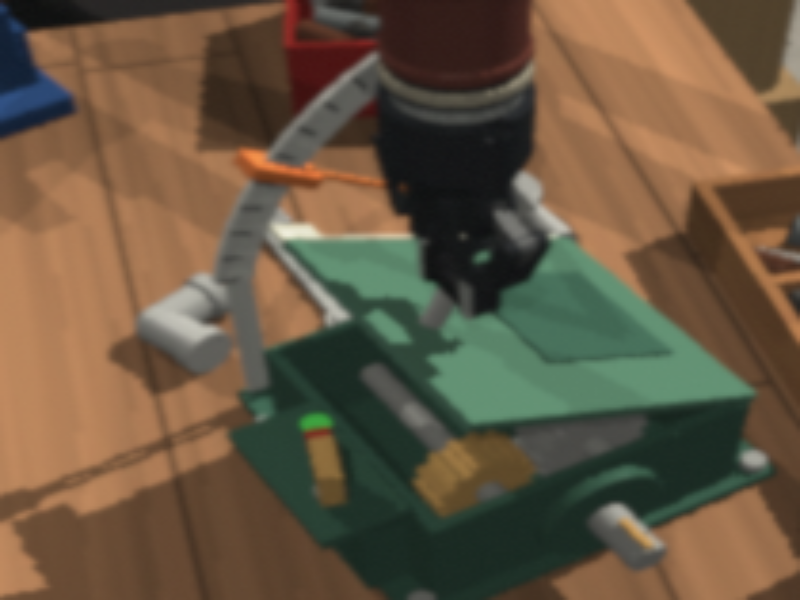

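```bash
python3 -m handwheel '{"increments":[[[0.16,0,-0.18,0],[0.34,0,-0.35,0],[0.52,0,-0.52,0],[0.68,0,-0.66,0],[0.68,0,-0.66,0],[0.68,0,-0.66,0]]]}'
cat > meas.py <<'E'
from fit2 import *
import sys
tag=sys.argv[1]
s=state();print(s["grip_force"]);p=np.array(s["position"])+[0,0,.005]; g=w2g(p); print(g, np.arctan2(g[2]-.1055,.11-g[0])-np.arctan2(.045,.18), np.hypot(g[2]-.1055,.11-g[0])-np.hypot(.18,.045))
for c in("side","top"):
    im,d=save(c,c+tag+".png"); np.save(c+tag+".npy",d)
    v,u=np.mgrid[:400,:640].astype(float); P=w2g(px2w(c,u,v,d.astype(float)))
    im=im.astype(int); x,y,z=P[...,0],P[...,1],P[...,2]
    ph=np.arctan2(z-.1135,.11-x); r=np.hypot(z-.1135,.11-x)
    mk=(d>0)&(im[...,1]>im[...,0]+8)&(abs(y)<.095)&(r>.03)&(r<.215)&(ph>.35)&(ph<.95)
    q=P[mk]; 
    for _ in range(4):
        A=np.c_[q[:,0],q[:,1],np.ones(len(q))]; k,*_=np.linalg.lstsq(A,q[:,2],rcond=None); e=abs(A@k-q[:,2]); q=q[e<max(2*np.median(e),.001)]
    th=np.arctan(-k[0]); print(c,len(q),"theta",th,"yslope",k[1],"offset from hinge",(k[0]*.11+k[2]-.1055)*np.cos(th))
    if c=="side": cv2.imwrite(f'pics/z{tag}.png',cv2.resize(im[50:250,190:400].astype(np.uint8),(800,600),interpolation=cv2.INTER_CUBIC)[:,:,::-1])
E
python3 meas.py 5; python3 fit3.py 5
```

```text
time_s: 11.35
position: [0.6031, 0.0683, 0.2428]
tool_rot: [[0.955, 0.295, -0.001], [0.295, -0.955, -0.0], [-0.001, -0.0, -1.0]]
contact_force: [-1.3, -1.6, -7.1]
opening: 0.0352
grip_force: 61.1
61.05235576629639
[-0.00939929  0.00213231  0.2478141 ] 0.6277536622083669 0.00022755725555001494
side 1599 theta 0.5884306603405872 yslope 0.005246783714536685 offset from hinge 0.01004104045844523
top 941 theta 0.5956412305016078 yslope 0.006460946458334782 offset from hinge 0.009939154225572119
side 0.024 [(np.float64(0.6284584980237155), np.float64(0.63), 0.002), (np.float64(0.6284584980237155), np.float64(0.635), 0.002), (np.float64(0.6309523809523809), np.float64(0.63), 0), (np.float64(0.6411290322580645), np.float64(0.625), 0.002)]
side 0.012 [(np.float64(0.4902597402597403), np.float64(0.64), 0.002), (np.float64(0.49185667752442996), np.float64(0.615), 0.002), (np.float64(0.49185667752442996), np.float64(0.625), 0.002), (np.float64(0.49508196721311476), np.float64(0.635), 0.002)]
top 0.024 [(np.float64(0.0), np.float64(0.795), 0.002), (np.float64(0.0), np.float64(0.8), -0.002), (np.float64(0.0), np.float64(0.8), 0), (np.float64(0.0), np.float64(0.8), 0.002)]
top 0.012 [(np.float64(0.0), np.float64(0.795), 0.002), (np.float64(0.0), np.float64(0.8), -0.002), (np.float64(0.0), np.float64(0.8), 0), (np.float64(0.0), np.float64(0.8), 0.002)]
```

View pics/z5.png

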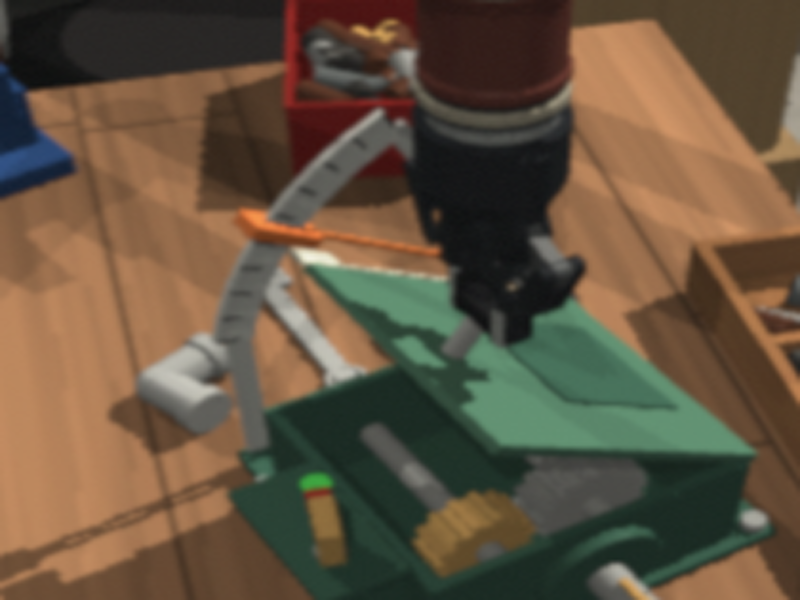

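```bash
cat > prof.py <<'E'
from fit2 import *
for tag,lo,hi in(("0",-.05,.06),("5",.4,.9)):
  for c in("side","top"):
    im=cv2.imread(f"pics/{c}{tag}.png").astype(int)[:,:,::-1]; d=np.load(c+tag+".npy")
    v,u=np.mgrid[:400,:640].astype(float); P=w2g(px2w(c,u,v,d.astype(float)))
    t=0 if tag=="0" else .63
    X=P[...,0]-.11; Z=P[...,2]-.1055
    a=X*np.cos(t)-Z*np.sin(t); n=X*np.sin(t)+Z*np.cos(t); y=P[...,1]
    ok=(d>0)&(im[...,1]>im[...,0]+8)&(abs(n-.008)<.015)&(abs(y)<.115)
    print(tag,c)
    for lo_ in np.arange(-.24,.03,.02):
        k=ok&(a>=lo_)&(a<lo_+.02); 
        if k.sum()>9: print("  a %.2f n=%d  L %.4f R %.4f all %.4f"%(lo_+.01,k.sum(),np.median(n[k&(y>0)]) if (k&(y>0)).any() else 0,np.median(n[k&(y<0)])if (k&(y<0)).any() else 0,np.median(n[k])))
E
python3 prof.py
```

```text
0 side
  a -0.23 n=313  L 0.0058 R 0.0050 all 0.0054
  a -0.21 n=630  L 0.0074 R 0.0072 all 0.0073
  a -0.19 n=659  L 0.0074 R 0.0072 all 0.0073
  a -0.17 n=518  L 0.0073 R 0.0072 all 0.0072
  a -0.15 n=595  L 0.0072 R 0.0073 all 0.0073
  a -0.13 n=641  L 0.0079 R 0.0076 all 0.0078
  a -0.11 n=612  L 0.0085 R 0.0081 all 0.0083
  a -0.09 n=600  L 0.0087 R 0.0081 all 0.0083
  a -0.07 n=590  L 0.0085 R 0.0081 all 0.0083
  a -0.05 n=578  L 0.0083 R 0.0080 all 0.0081
  a -0.03 n=549  L 0.0079 R 0.0076 all 0.0077
  a -0.01 n=533  L 0.0073 R 0.0074 all 0.0074
0 top
  a -0.23 n=472  L 0.0070 R 0.0065 all 0.0067
  a -0.21 n=938  L 0.0084 R 0.0087 all 0.0086
  a -0.19 n=910  L 0.0086 R 0.0086 all 0.0086
  a -0.17 n=786  L 0.0086 R 0.0086 all 0.0086
  a -0.15 n=953  L 0.0086 R 0.0086 all 0.0086
  a -0.13 n=937  L 0.0093 R 0.0089 all 0.0091
  a -0.11 n=935  L 0.0097 R 0.0095 all 0.0096
  a -0.09 n=910  L 0.0094 R 0.0099 all 0.0096
  a -0.07 n=893  L 0.0095 R 0.0096 all 0.0095
  a -0.05 n=886  L 0.0096 R 0.0097 all 0.0096
  a -0.03 n=860  L 0.0092 R 0.0093 all 0.0092
  a -0.01 n=865  L 0.0084 R 0
[... 475 characters left out ...]
l 0.0070
  a -0.05 n=254  L 0.0078 R 0.0069 all 0.0074
  a -0.03 n=215  L 0.0075 R 0.0069 all 0.0071
  a -0.01 n=248  L 0.0072 R 0.0071 all 0.0072
5 top
  a -0.23 n=134  L -0.0017 R 0.0001 all -0.0002
  a -0.21 n=539  L 0.0019 R 0.0023 all 0.0023
  a -0.19 n=411  L 0.0026 R 0.0032 all 0.0032
  a -0.17 n=339  L 0.0000 R 0.0037 all 0.0037
  a -0.15 n=253  L 0.0000 R 0.0041 all 0.0041
  a -0.13 n=101  L 0.0000 R 0.0044 all 0.0044
  a -0.11 n=25  L 0.0000 R 0.0054 all 0.0054
  a -0.09 n=20  L 0.0000 R 0.0060 all 0.0060
  a -0.07 n=50  L 0.0000 R 0.0066 all 0.0066
  a -0.05 n=12  L 0.0000 R 0.0072 all 0.0072
  a -0.03 n=21  L 0.0079 R 0.0000 all 0.0079
  a -0.01 n=47  L 0.0082 R 0.0000 all 0.0082
```

```bash
cat > clip.py <<'E'
from fit2 import *
t=.63
for c,tag in(("side","0"),("top","0"),("side","5")):
    im=cv2.imread(f"pics/{c}{tag}.png"); d=np.load(c+tag+".npy")
    v,u=np.mgrid[:400,:640].astype(float); P=w2g(px2w(c,u,v,d.astype(float)))
    H,S,V=[x.astype(int) for x in cv2.split(cv2.cvtColor(im,cv2.COLOR_BGR2HSV))]
    X=P[...,0]-.11; Z=P[...,2]-.1055
    a=X*np.cos(t)-Z*np.sin(t); n=X*np.sin(t)+Z*np.cos(t); y=P[...,1]
    mk=(d>0)&(H>3)&(H<22)&(S>140)&(abs(y-.137)<.025)&(a<-.02)&(a>-.27)&(abs(n)<.03)
    print(c,tag)
    for l,h in((-.26,-.24),(-.24,-.228),(-.228,-.216),(-.216,-.204),(-.204,-.19),(-.19,-.15),(-.15,-.1),(-.1,-.03)):
        k=mk&(a>=l)&(a<h)
        if k.sum()>3: print(l,k.sum(),"n pct",np.round(np.percentile(n[k],[5,25,50,75,95])*1000,1),"y",np.round(np.percentile(y[k],[5,50,95])*1000,1))
E
python3 clip.py
```

```text
side 0
-0.26 50 n pct [-1.   2.1  5.2  8.   9.8] y [127.1 136.6 149. ]
-0.24 41 n pct [-0.7  2.2  8.3  9.4 10.1] y [126.4 128.7 146.8]
-0.228 27 n pct [-0.9  2.4  5.5  8.8  9.6] y [125.9 127.7 134.3]
-0.216 25 n pct [-0.8  2.7  5.   8.9  9.7] y [125.4 127.9 132.2]
-0.204 23 n pct [-1.3  2.6  6.7  8.9  9.7] y [126.2 128.9 139. ]
-0.19 29 n pct [2.  2.8 4.7 5.3 6.4] y [140.3 142.3 145.1]
-0.15 37 n pct [2.  3.  4.7 5.5 6.2] y [140.3 142.  144.5]
-0.1 22 n pct [2.2 3.1 3.9 5.1 6. ] y [141.1 142.9 144. ]
top 0
-0.26 89 n pct [-0.   2.6  7.1  9.7 11.3] y [126.2 136.7 147. ]
-0.24 62 n pct [ 8.   9.4 10.  10.9 12.1] y [125.6 136.6 147.1]
-0.228 48 n pct [ 7.9  9.2  9.8 10.6 11.8] y [125.2 133.6 147.2]
-0.216 42 n pct [ 7.3  9.2  9.8 10.9 11.9] y [125.6 132.8 147.9]
-0.204 31 n pct [ 7.3  8.8  9.9 10.9 11.8] y [125.5 133.2 148.3]
-0.15 23 n pct [4.1 5.3 6.  6.4 8. ] y [139.3 140.3 142.2]
-0.1 27 n pct [4.4 6.  6.5 7.1 7.5] y [139.1 140.4 143. ]
side 5
-0.26 50 n pct [-0.7  1.9  5.7  7.8  9.6] y [127.2 136.9 147.9]
-0.24 40 n pct [-1.2  2.8  7.5  9.2 10. ] y [126.  128.7 145.6]
-0.228 25 n pct [-0.8  3.2  5.9  9.1  9.7] y [125.4 127.7 134.8]
-0.216 26 n pct [0.6 3.5 6.4 8.7 9.6] y [126.6 127.8 133. ]
-0.204 18 n pct [ 2.1  3.2  7.2  9.4 10.2] y [125.6 129.1 139.3]
-0.19 30 n pct [1.5 3.7 4.6 5.4 5.8] y [140.1 142.3 145.7]
-0.15 37 n pct [1.8 3.3 4.6 5.5 6.1] y [140.1 142.1 145.1]
-0.1 8 n pct [1.9 2.8 3.9 5.1 5.9] y [141.6 143.1 144.9]
```

```bash
python3 -m handwheel '{"increments":[[[0.06,0,-0.05,0],[0.13,0,-0.11,0],[0.13,0,-0.11,0],[0.13,0,-0.11,0]]]}'
python3 meas.py 6; sed -i 's/("5",.4,.9)/("6",.4,.9)/' prof.py; python3 prof.py | sed -n '/^6/,$p'
```

```text
time_s: 11.95
position: [0.607, 0.0695, 0.2461]
tool_rot: [[0.956, 0.295, -0.0], [0.295, -0.956, 0.0], [-0.0, -0.0, -1.0]]
contact_force: [-3.2, -2.1, -5.6]
opening: 0.0353
grip_force: 61.2
61.19319677352905
[-0.00529348  0.00213902  0.25112019] 0.6561329850217422 0.0001961517555775505
side 1551 theta 0.6152951220027245 yslope 0.005876725063546473 offset from hinge 0.010033696957229754
top 919 theta 0.6213279658401923 yslope 0.00862098179056281 offset from hinge 0.010283194235058125
6 side
  a -0.23 n=100  L 0.0053 R 0.0034 all 0.0042
  a -0.21 n=538  L 0.0070 R 0.0068 all 0.0069
  a -0.19 n=363  L 0.0075 R 0.0071 all 0.0072
  a -0.17 n=340  L 0.0074 R 0.0072 all 0.0073
  a -0.15 n=312  L 0.0076 R 0.0072 all 0.0073
  a -0.13 n=287  L 0.0075 R 0.0075 all 0.0075
  a -0.11 n=215  L 0.0092 R 0.0079 all 0.0083
  a -0.09 n=214  L 0.0094 R 0.0078 all 0.0086
  a -0.07 n=234  L 0.0095 R 0.0079 all 0.0089
  a -0.05 n=242  L 0.0093 R 0.0078 all 0.0087
  a -0.03 n=207  L 0.0083 R 0.0078 all 0.0079
  a -0.01 n=230  L 0.0077 R 0.0073 all 0.0074
6 top
  a -0.23 n=142  L 0.0048 R 0.0055 all 0.0053
  a -0.21 n=534  L 0.0080 R 0.0081 all 0.0081
  a -0.19 n=399  L 0.0090 R 0.0082 all 0.0082
  a -0.17 n=338  L 0.0000 R 0.0084 all 0.0084
  a -0.15 n=271  L 0.0000 R 0.0083 all 0.0083
  a -0.13 n=114  L 0.0000 R 0.0081 all 0.0081
  a -0.11 n=32  L 0.0000 R 0.0080 all 0.0080
  a -0.09 n=14  L 0.0000 R 0.0081 all 0.0081
  a -0.07 n=35  L 0.0000 R 0.0085 all 0.0085
  a -0.05 n=34  L 0.0000 R 0.0084 all 0.0084
  a -0.01 n=29  L 0.0089 R 0.0000 all 0.0089
```

```bash
python3 -m handwheel '{"increments":[[[0,0,0,0],[0,0,0,0],[0,0,0,0],[0,0,0,0],[0,0,0,0],[0,0,0,0],[0,0,0,0],[0,0,0,0]]]}'
python3 meas.py 7; cp pics/side7.png pics/f7.png
```

```text
time_s: 13.05
position: [0.607, 0.0695, 0.2461]
tool_rot: [[0.956, 0.295, -0.0], [0.295, -0.956, -0.0], [-0.0, -0.0, -1.0]]
contact_force: [-4.9, -3.2, -3.7]
opening: 0.0347
grip_force: 61.3
61.326634883880615
[-0.00529737  0.00218476  0.25108273] 0.6559913854140217 0.00016919505689827474
side 1535 theta 0.6153647527422624 yslope 0.005646438055070702 offset from hinge 0.00999069803649042
top 902 theta 0.6225742686219868 yslope 0.006210497776784091 offset from hinge 0.009961369883730142
```

View pics/f7.png

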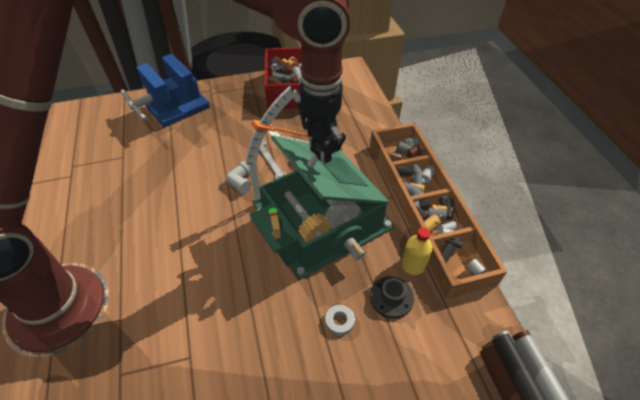

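The hatch is steady and parallel to the clip's pointer at (265,127). The turn-button's nose points at the dot at (273,212), and the things round the gearbox that show in this view are where they were.

```bash
python3 -c "
from station import robot; print(robot.job_done())"
```

```text
the job is handed in; nothing more can be done
None
```

I turned the turn-button to the green dot, lifted the hatch in line with the orange clip (both measured at about 0.63 rad), and handed the job in at about 13 s with the gripper still holding it steady.

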